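# Set the span of a bend-test fixture and lay the specimen on it

## Task

Set up the bend fixture: slide each of its two supports along the rod until the middle of the support lines up with the black pointer clipped to the rail behind it. Then lay the long flat bar across both supports, flat and square to them and centred on the fixture, and let go of it. The two supports must still be at their pointers at the end; leave everything else on the bench where it stands.

Things in the scene. Friction and masses are not known exactly. Their poses are not given: they have to be found in the camera images.
- fixture: Aluminium bend fixture fixed to the bench, at a different yaw each time. Origin: bench level, middle of the bed; x points away from the robot, y along its rod to the robot's left, z up. Bed 130 (x) by 460 (y) by 15 mm. At each end a bracket, inner face at y = +-215 mm, 80 mm high. Two 20 mm brass buttons (tops at z = 24 mm, x = +-26 mm) at y = 0 mark its middle. Support tops: z = 105 mm.
- rod_mid (a point): Middle of the fixture's steel rod, 33 mm above the bench. The rod is 16 mm thick (top at 41 mm) and runs along the fixture's y from bracket to bracket. Behind it a grey rail, at fixture x = 51 to 63 mm and 60 mm high, carries the pointers.
- left_support_top (a point): Middle of the left support's top, 105 mm above the bench. The support: aluminium block 60 (x) by 40 (y) mm, z = 17 to 69 mm, above it a 20 mm thick (y) neck with a rounded ridge (radius 10 mm, 60 mm along x). A dark line marks its middle. Push it by the block's flat side: it slides only along the fixture's y, about 5 N of dry friction, and stays where left.
- left_knob (a point): Centre of the star knob on the front of the left support: 40 mm across, 22 mm long, 47 mm above the bench and 55 mm in front of the support's middle, moving with it. The clamp is already loose: do not turn it. The right support has the same knob.
- right_support_top (a point): The same point on the right support, which is the same as the left one; it slides on the -y half of the same rod.
- left_support (a joint): Slide of the left support, m: 0 (its middle 50 mm from the fixture's middle, at y = +50 mm) to 0.105 (y = +155 mm); grows outward, towards +y.
- right_support (a joint): Slide of the right support, m: 0 (at y = -50 mm) to 0.105 (y = -155 mm); grows outward, towards -y.
- left_index: Black plastic pointer fixed on the rear rail for the left support, 24 mm wide (y), 8 mm thick, arrow point towards the robot. Origin: middle of its underside, on the rail top (60 mm above the bench); its axes are parallel to the fixture's. Its middle line, fixture y between +60 and +85 mm, is where the middle of the left support belongs.
- right_index: The same pointer for the right support, fixture y between -60 and -85 mm.
- long_bar: The long flat aluminium bar, 25 (x) by 200 (y, its long axis) by 12 mm (z), about 0.16 kg, lying on the bench. Origin: middle of its underside. It lies in one of three places in front of the fixture, with the short bar and the waisted piece in the others.
- bar_mid (a point): Centre of the long bar, 6 mm above its underside.
- gauge: Dial gauge on a stand, fixed on the bench close behind the middle of the fixture; in the way, do not hit it. Foot 50 by 40 by 45 mm, column 16 mm thick up to 210 mm, a dial 52 mm across near the top on the far side. Origin: bench level, under the column.
- short_bar: Bystander: short flat bar, 25 by 120 (y) by 12 mm. Origin: middle of its underside.
- dogbone: Bystander: flat piece with a waist, 180 mm long (y), 32 mm wide at its ends and 14 mm at the waist, 12 mm thick. Origin: middle of its underside.
- weight_a: Bystander: steel weight with a knob, 38 mm across, 58 mm high, between the specimens on the left. Origin: middle of its underside.
- weight_b: Bystander: the same on the right.
- bottle: Bystander: white bottle, 60 mm across, 150 mm high. Origin: middle of its underside.
- jar: Bystander: glass jar, 68 mm across, 85 mm high. Origin: middle of its underside.
- dish: Bystander: metal dish, 90 mm across, 36 mm high. Origin: middle of its underside.
- wrench: Bystander: wrench, 180 mm long, lying to the left of the fixture. Origin: middle of its underside.

How it is judged:
By the outcome, as a careful person would: the job done as asked, in the order asked, and still so for the second after the job is handed in, with the robot touching nothing.
It also fails if it takes over 62 s, if anything falls off the work surface, if the arm or the gripper's body presses on something with over 40 N, if the wrist force passes 120 N, or if a joint passes its speed limit or range.

## Robot

A 7-joint arm with a two-finger parallel gripper is mounted at the origin on the work surface. World frame = base frame: x ahead of the robot, y to its left, z up, the work surface at z = 0. Lengths are in mm, angles in rad, forces in N, time in s.
With the tool pointing down it reaches from about 400 to 875 mm from the base axis. Payload 4.4 kg.
Tool frame: the origin (TCP) lies at the very end of the fingers, on their centre line; the grasp point (between the pads) lies 19 mm behind it; z points along the fingers, y is the line along which they close (so a half turn about z gives the same grasp; the last joint's range is limited). The gripper opens to 85 mm and grips with 20 to 120 N. Pads are 22 mm wide; open, the fingers measure 114 mm over their backs; the gripper's body (76 mm by 85 mm) begins 54 mm behind the grasp point. The pads swing forward as they close: fully open they stand 13 mm farther back than shut.
Start: joints at [1.218, 0.628, 0.038, 1.517, -0.027, 0.996, -0.02], TCP at [183.902, -623.456, 231.313] pointing down, gripper open.
Joint ranges: [-3.06, 3.06], [-0.37, 2.12], [-1.25, 1.32], [0.18, 2.47], [-1.1, 4.24], [0.23, 1.98], [-2.94, 2.94]. Speed limits (rad/s): [2.57, 2.57, 3.14, 3.14, 3.14, 3.14, 3.14].

## Interface

Orientations are given as [roll, pitch, yaw] about the fixed x, y, z axes, in that order (R = Rz(yaw) Ry(pitch) Rx(roll)).
In Python, from cell import read_state, get_image, camera_info, finish_job gives the robot as it stands.
- The arm moves only by the tool play_rows, never from a script. Its argument "deltas" is one flat list of numbers, 7 for each row, row after row: the shift along the tool's x, y, z in mm, then the turn, a rotation vector about the tool's x, y, z in rad, then the opening, from 0 (shut) to 1 (fully open). In form: [dx, dy, dz, ax, ay, az, grip, dx, dy, dz, ax, ay, az, grip, ...]. A call has 1 to 10 rows; each row is the pose to reach, as a shift and turn from the pose commanded when the call began, along the tool's axes at that moment; what a row does not reach only later rows make up. A row lasts 1/8 s, in which the tool goes at most 62.5 mm and 10.7 degrees, less where a joint would pass 70% of its speed; a pose out of reach is approached as far as the arm can. A call with a gripper value outside its range is refused whole. The fingers move at their own pace and stop on an object; the grip force is fixed at half the most. Time passes only in rows, so rows that repeat a pose let the fingers close. It gives the time, the measured TCP pose, the force, the opening and the grip force at its end, in the units of the state.
- read_state(): the state, without advancing time (a new reading comes with each control period).
- get_image(name): name is "scene" or "top" or "wrist"; returns the picture (420x560x3 uint8, red, green, blue); there is no depth.
- camera_info(name): a dict with "fx", "fy", "cx", "cy" (pixels), "T" (4x4, takes a point from camera to world coordinates). Camera axes: x right, y down, z forward; pixel columns grow to the right and rows downward; lengths in mm; the calibration is good to about 2 mm. A picture is of the moment at which its call begins: read the wrist's pose just before it. camera_info takes no time and is no camera call; for the wrist camera it gives the pose at the moment of the call.
- finish_job(): hands the job in; it is judged then, once.
The state is a dict: "clock": time; "qpos": joint angles; "qd": joint speeds; "tau": joint torques, N m; "eef_pos": TCP position; "tool_rot": TCP orientation; "force": force on the tool from outside, world axes, zero at the start; "torque": the same for the moment, N m; "width": finger opening in mm; "gripper_force": force on a finger pad.
Only numpy, scipy, OpenCV 4.12 (cv2) and the standard library are available. Lean on these libraries where they do the work, as an engineer would, in place of code of your own. Each camera call takes 0.05 s, during which the arm holds its last target. There are 200 camera calls.

## Working session

There is one attempt and no reset: what is moved stays moved. The work goes in short steps, Python scripts to look and compute and a tool call to move; the robot and the scene stay as the last step left them, time stands still between calls to the robot, and variables do not carry over. Pictures are saved under pics/ and viewed, at most 10 in all, crops included, and the job is handed in when it is done.

Besides the shell and the picture viewer there is one more tool, called after ">>>" as name(argument=value, ...), one argument or row to a line, values as JSON. play_rows: Moves the arm, as the interface text tells. Its arguments: {"type":"object","properties":{"deltas":{"type":"array"}},"required":["deltas"]}

```bash
ls; mkdir -p pics; python3 - <<'E'
from cell import *
import cv2
s=read_state();print(s)
for n in("scene","top"):
    im=get_image(n);cv2.imwrite(f"pics/{n}0.png",im[:,:,::-1]);print(n,camera_info(n))
print(camera_info("wrist"))
E
```

```text
pics
{'clock': 0.0, 'qpos': array([ 1.21819619,  0.62935246,  0.03845967,  1.51838196, -0.02699827,
        0.99629831, -0.02001938]), 'qd': array([-6.61620790e-04,  6.48547370e-04,  5.35923737e-05, -5.26432440e-05,
        1.07050710e-03,  1.73154440e-03, -1.11968465e-03]), 'tau': array([ 3.74409547e-04, -5.63401794e+01,  1.22629378e+00, -1.93443149e+01,
        1.10343058e-02,  1.05555952e-02, -1.96609670e-05]), 'eef_pos': array([ 183.71258913, -622.83740953,  230.3808511 ]), 'tool_rot': array([-3.13967148e+00,  3.79418410e-05,  2.86767084e-01]), 'force': array([ 0.23029591,  0.60866788, -0.02735396]), 'torque': array([-0.0154356 ,  0.04183494, -0.00281692]), 'gripper_force': 0.0, 'width': 85.35565092352772}
scene {'fx': 418.6176784069971, 'fy': 418.6176784069971, 'cx': 284.6188200807968, 'cy': 209.5801878314401, 'T': array([[-5.43764708e-01,  5.14486749e-01, -6.63040970e-01,
         1.27559281e+03],
       [ 8.39166969e-01,  3.43579831e-01, -4.21606092e-01,
         4.10117986e+02],
       [ 1.08967564e-02, -7.85656595e-01, -6.18566872e-01,
         7.07195390e+02],
       [ 0.00
[... 277 characters left out ...]
 [-9.99771795e-01,  2.01255288e-02,  7.16382647e-03,
        -1.61831420e+01],
       [-9.61452500e-03, -1.24445244e-01, -9.92179894e-01,
         1.40357308e+03],
       [ 0.00000000e+00,  0.00000000e+00,  0.00000000e+00,
         1.00000000e+00]])}
{'fx': 312.8764368655292, 'fy': 312.8764368655292, 'cx': 275.27707142381075, 'cy': 211.64392895931135, 'T': array([[ 2.82513570e-01, -9.21058553e-01, -2.68024673e-01,
         2.52865255e+02],
       [-9.59262641e-01, -2.71589798e-01, -7.78085348e-02,
        -6.03209039e+02],
       [-1.12655022e-03,  2.79088022e-01, -9.60264863e-01,
         3.72715677e+02],
       [ 0.00000000e+00,  0.00000000e+00,  0.00000000e+00,
         1.00000000e+00]])}
```

View pics/top0.png

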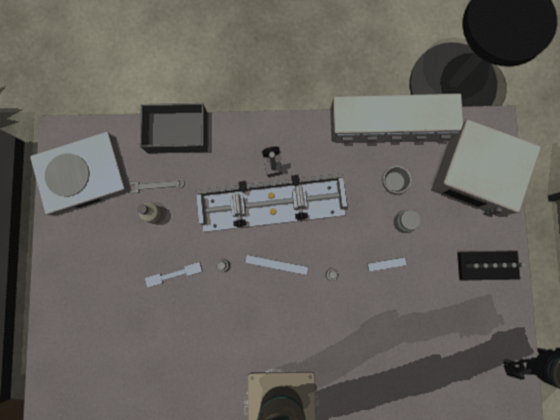

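View pics/scene0.png

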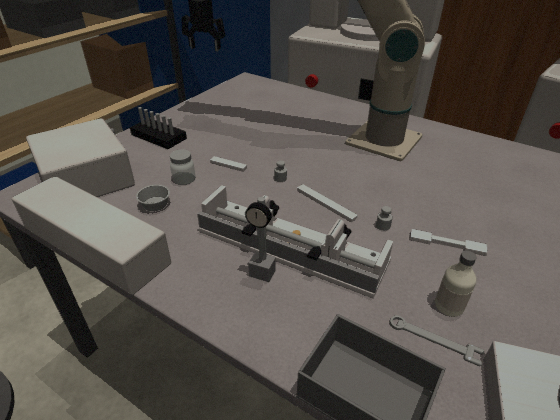

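The top view shows the fixture centred near pixel (272,204), with buttons at (271,196) and (273,212), pointers near (243,186) and (296,180), and supports near (239,203) and (300,197). The long bar runs from (247,260) to (307,270). The scene view confirms the gauge stands behind the middle of the fixture. Next I'll get rough positions, then a close wrist look.

```bash
cat > h.py <<'E'
import numpy as np, cv2
from cell import *
from scipy.spatial.transform import Rotation as R
def ray(ci,uv,z):
    T=ci["T"];d=T[:3,:3]@np.array([(uv[0]-ci["cx"])/ci["fx"],(uv[1]-ci["cy"])/ci["fy"],1]);o=T[:3,3]
    return o+d*(z-o[2])/d[2]
def proj(ci,P):
    T=ci["T"];p=(np.atleast_2d(P)-T[:3,3])@T[:3,:3]
    return np.c_[ci["fx"]*p[:,0]/p[:,2]+ci["cx"],ci["fy"]*p[:,1]/p[:,2]+ci["cy"]]
def delta(pos,yaw,s=None):
    "shift in tool axes to world pos & straight-down tool with yaw, from current pose"
    s=s or read_state(); r0=R.from_euler('xyz',s["tool_rot"]); r1=R.from_euler('xyz',[np.pi,0,yaw])
    return np.round(r0.inv().apply(np.array(pos)-s["eef_pos"]),1),np.round((r0.inv()*r1).as_rotvec(),3)
def snap(name,fn):
    ci=camera_info(name);im=get_image(name);cv2.imwrite(fn,im[:,:,::-1]);return ci,im
E
python3 - <<'E'
from h import *
c=camera_info("top")
for n,p,z in [("b1",(271,196),24),("b2",(273,212),24),("pl",(243,186),68),("pr",(296,180),68),("sl",(239,203),105),("sr",(300,197),105),
 ("bar0",(247,260),12),("bar1",(307,270),12),("knl",(240,222),47),("knr",(301,216),47),("bedL",(203,228),15),("bedR",(346,211),15),("wb",(223,265),58),("wa",(332,274),58),("gauge",(268,152),210)]:
    print(n,ray(c,p,z).round(0))
s=read_state();T=c=camera_info("wrist")["T"];r=R.from_euler('xyz',s["tool_rot"]).as_matrix()
print("cam in tool",r.T@(T[:3,3]-s["eef_pos"]),"\n",r.T@T[:3,:3])
E
```

```text
b1 [655.  20.  24.]
b2 [603.  14.  24.]
pl [681. 105.  68.]
pr [696. -60.  68.]
sl [621. 115. 105.]
sr [636. -70. 105.]
bar0 [452. 100.  12.]
bar1 [417. -90.  12.]
knl [570. 118.  47.]
knr [585. -74.  47.]
bedL [557. 240.  15.]
bedR [ 602. -220.   15.]
wb [437. 170.  58.]
wa [ 403. -164.   58.]
gauge [748.  21. 210.]
cam in tool [  71.86381414    0.41533133 -142.25321157] 
 [[-3.71648164e-04 -9.60275725e-01 -2.79052673e-01]
 [ 9.99999756e-01 -5.22014797e-04  4.64536183e-04]
 [-5.91752444e-04 -2.79052432e-01  9.60275684e-01]]
```

```bash
python3 - <<'E'
from h import *
print(delta([615,15,260],0.1))
E
```

```text
(array([ 594.1, -489.9,  -28.7]), array([-0.002,  0.   ,  0.187]))
```

>>> play_rows(
  deltas=[45,-38,-28,0,0,0.02,1,90,-75,-28,0,0,0.04,1,135,-112,-28,0,0,0.06,1,180,-149,-28,0,0,0.08,1,225,-186,-28,0,0,0.1,1,270,-223,-28,0,0,0.11,1,315,-260,-28,0,0,0.13,1,360,-297,-28,0,0,0.14,1,405,-334,-28,0,0,0.15,1,450,-371,-28,0,0,0.16,1],
)

```text
clock: 1.35
eef_pos: [511.2, -138.7, 259.2]
tool_rot: [3.141, 0.0, 0.126]
force: [0.6, -1.0, 0.1]
width: 85.6
gripper_force: 0.0
```

>>> play_rows(
  deltas=[45,-37,0,0,0,0.01,1,90,-75,0,0,0,0.02,1,130,-107,0,0,0,0.025,1,144,-119,0,0,0,0.027,1,144,-119,0,0,0,0.027,1,144,-119,0,0,0,0.027,1,144,-119,0,0,0,0.027,1],
)

```text
clock: 2.22
eef_pos: [637.6, -6.2, 259.6]
tool_rot: [3.141, 0.0, 0.097]
force: [-0.9, -0.1, -0.2]
width: 85.3
gripper_force: 0.0
```

```bash
python3 - <<'E'
from h import *
s=read_state();print(s["clock"],s["eef_pos"],s["tool_rot"],abs(s["qd"]).max())
ci,im=snap("wrist","pics/w1.png")
np.save("w1.npy",ci)
E
```

```text
2.225 [637.55333772  -6.22378175 259.61281552] [3.14068121e+00 4.39869357e-04 9.70284318e-02] 0.007233620707042324
```

View pics/w1.png

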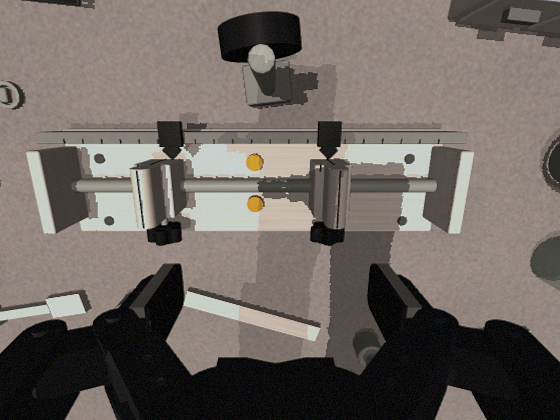

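The view shows the whole fixture. Buttons are at (255,162) and (255,204), pointer tips near (172,158) and (330,159), left ridge near x=147 and right near x=338. I'll crop and enlarge for precision.

```bash
python3 - <<'E'
import cv2
im=cv2.imread("pics/w1.png")
a=im[112:247,120:200];b=im[112:247,290:370]
cv2.imwrite("pics/w1c.png",cv2.resize(cv2.hconcat([a,b]),None,fx=4.4,fy=4.4,interpolation=cv2.INTER_CUBIC))
E
```

```text
(no output)
```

View pics/w1c.png

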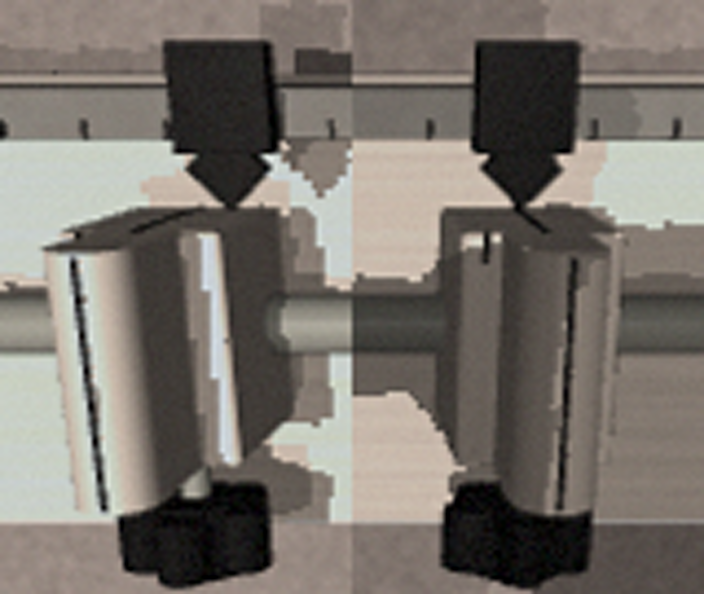

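Enlarged: left ridge line runs (136.4,170.6)→(143.6,227.9), right (340.5,170.6)→(337.3,227.5). Pointer tips are at (172.5,159.3) and (328,159.3), with back edge middles at (169.4,121.1) and (329.8,121.3).

```bash
python3 - <<'E'
from h import *
c=np.load("w1.npy",allow_pickle=True).item()
g=lambda p,z:ray(c,p,z)[:2]
b1,b2=g((255,162),24),g((255,204),24)
L0,L1=g((136.4,170.6),105),g((143.6,227.9),105);r0,r1=g((340.5,170.6),105),g((337.3,227.5),105)
tl,tr=g((172.5,159.3),68),g((328,159.3),68);kl,kr=g((169.4,121.1),68),g((329.8,121.3),68)
for a,b in((b1,b2),(L0,L1),(r0,r1),(kl,tl),(kr,tr)):
    d=a-b;print("yaw",np.arctan2(d[1],d[0]),np.hypot(*d),(a+b)/2)
yaw=np.mean([np.arctan2(*(a-b)[::-1]) for a,b in((L0,L1),(r0,r1))])
y2=np.arctan2(-(L0-r0+L1-r1)[0],(L0-r0+L1-r1)[1]);print("yaw",yaw,"across",y2)
E_=-(kl-kr+tl-tr);print("across ptr",np.arctan2(E_[0],-E_[1]))
yaw=y2;O=(b1+b2)/2
f=lambda p:np.array([[np.cos(yaw),np.sin(yaw)],[-np.sin(yaw),np.cos(yaw)]])@(p-O)
for n,p in zip("L0 L1 R0 R1 tl kl tr kr bed bed".split(),(L0,L1,r0,r1,tl,kl,tr,kr)):print(n,f(p).round(1))
# bar
for n,p in(("e0",(190,290)),("e0t",(183,305)),("e1",(321,324)),("e1b",(314,340))):print(n,g(p,12).round(1))
E
```

```text
yaw 0.0785454170540504 52.21737944999872 [633.33798995  17.74019853]
yaw 0.09788654930292981 57.63450396647096 [622.39049411 124.49610125]
yaw 0.09883412472953133 57.25679780295041 [641.2832056  -68.79514662]
yaw 0.08658661734763931 38.867963506581944 [678.95529045 106.42753484]
yaw 0.09603530932552697 38.692663249967495 [694.72444342 -57.3681848 ]
yaw 0.09836033701623056 across 0.09743270921133856
across ptr 0.0959774962970811
L0 [ 28.3 107.3]
L1 [-29.3 107.3]
R0 [ 28.1 -86.9]
R1 [-29.1 -86.9]
tl [34.6 84. ]
kl [73.5 83.6]
tr [ 34.4 -80.7]
kr [ 73.1 -80.8]
e0 [471.3  96.9]
e0t [446.3 106.3]
e1 [433.9 -93.1]
e1b [405.8 -86.6]
```

>>> play_rows(
  deltas=[-1,-60,0,0,0,0,1,-2,-115,30,0,0,0,1,-2.5,-131.6,80,0,0,0,1,-2.5,-131.6,130,0,0,0,1,-2.5,-131.6,170,0,0,0,1,-2.5,-131.6,183,0,0,0,1,-2.5,-131.6,183,0,0,0,0.6,-2.5,-131.6,183,0,0,0,0.35,-2.5,-131.6,183,0,0,0,0.1,-2.5,-131.6,183,0,0,0,0],
)

```text
clock: 3.52
eef_pos: [623.7, 126.5, 78.0]
tool_rot: [3.142, -0.002, 0.099]
force: [-1.1, -0.4, 3.5]
width: 18.9
gripper_force: 60.6
```

>>> play_rows(
  deltas=[0,0,0,0,0,0,0,0,0,0,0,0,0,0,0,0,0,0,0,0,0],
)

```text
clock: 3.9
eef_pos: [623.7, 126.5, 78.0]
tool_rot: [3.142, -0.002, 0.099]
force: [-1.5, 0.5, 5.9]
width: 18.6
gripper_force: 60.9
```

```bash
python3 - <<'E'
from h import *
s=read_state();print(s)
ci,im=snap("wrist","pics/w2.png")
np.save("w2.npy",ci)
E
```

```text
{'clock': 3.9, 'qpos': array([-0.24105811,  0.79383456, -0.00554295,  1.68091395,  0.00703529,
        0.66460163, -1.72193769]), 'qd': array([-0.000844  , -0.0009891 , -0.00082567,  0.00047772,  0.00081892,
        0.00055596,  0.00160069]), 'tau': array([-4.09523109e-01, -5.57667124e+01,  3.27963447e-01, -1.36087972e+01,
       -5.14069316e-02, -3.70756891e-01,  6.60117203e-02]), 'eef_pos': array([623.71326726, 126.47959374,  77.96698274]), 'tool_rot': array([ 3.14153839e+00, -2.29434943e-03,  9.93316581e-02]), 'force': array([-1.54271128,  0.53944123,  5.85532616]), 'torque': array([-0.15632338,  0.21543769, -0.09348304]), 'gripper_force': 60.89605897665024, 'width': 18.56606253158895}
```

View pics/w2.png

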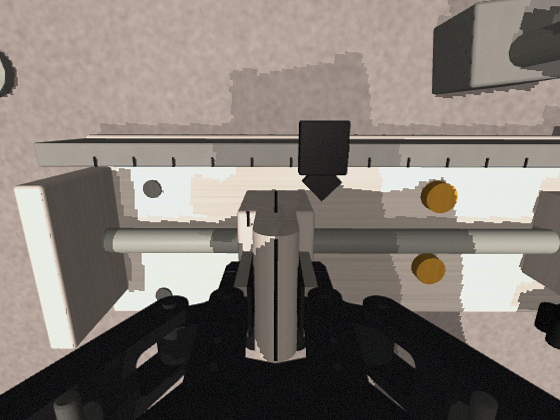

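The left support is gripped by its neck. Its dark line is at column 275.5, the pointer tip at (322,198), and the pointer's back edge middle at (323.5,121).

```bash
python3 - <<'E'
from h import *
c=np.load("w2.npy",allow_pickle=True).item()
yaw=.0975
y=np.array([-np.sin(yaw),np.cos(yaw)])
for p,z in(((322,198),68),((323.5,121),68),((275.5,235),105),((275.5,355),105)):
    w=ray(c,p,z)[:2];print(w.round(1),(y@w).round(2))
print(y@read_state()["eef_pos"][:2])
E
```

```text
[660.7 106.3] 41.51
[697.5 110.8] 42.39
[652.4 128.9] 64.81
[596.3 123.4] 64.72
65.15733398249468
```

>>> play_rows(
  deltas=[0,6,0,0,0,0,0,0,12,0,0,0,0,0,0,18,0,0,0,0,0,0,23,0,0,0,0,0,0,23,0,0,0,0,0,0,23,0,0,0,0,0],
)

```text
clock: 4.7
eef_pos: [625.7, 105.7, 78.0]
tool_rot: [-3.139, -0.002, 0.1]
force: [-0.7, 2.7, 5.3]
width: 18.5
gripper_force: 60.9
```

```bash
python3 - <<'E'
from h import *
s=read_state();print(s["eef_pos"],s["force"]);ci,im=snap("wrist","pics/w3.png")
np.save("w3.npy",ci)
cv2.imwrite("pics/w3c.png",cv2.resize(im[110:370,210:340,::-1],None,fx=2.3,fy=2.3,interpolation=cv2.INTER_CUBIC))
E
```

```text
[625.73408946 105.72637307  77.98769475] [-0.7292879   2.67935623  5.28250166]
```

View pics/w3c.png

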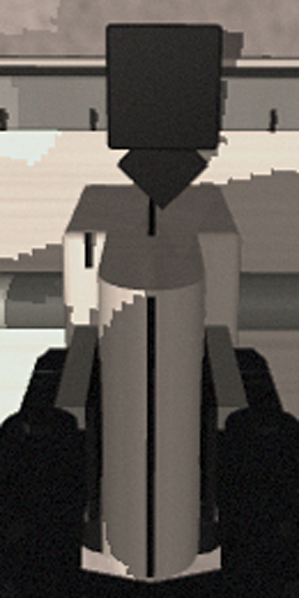

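The support line is at column 275.7 and the pointer at 281, so about 2.5 mm is left. The arm lagged under friction.

>>> play_rows(
  deltas=[0,1.5,0,0,0,0,0,0,2.6,0,0,0,0,0,0,2.6,0,0,0,0,0,0,2.6,0,0,0,0,0],
)

```text
clock: 5.25
eef_pos: [625.9, 104.2, 78.0]
tool_rot: [-3.138, -0.002, 0.101]
force: [-1.5, 4.1, 5.2]
width: 18.5
gripper_force: 60.9
```

```bash
cat > m.py <<'E'
from h import *
# column of black pointer at its back part, and of dark ridge line, as intensity-weighted means
s=read_state();c,im=snap("wrist","pics/m_%d.png"%(s["clock"]*100))
g=im.mean(2);print(s["eef_pos"].round(2),s["force"].round(1))
m=(g[130:165]<60);n,l,st,ce=cv2.connectedComponentsWithStats(m.astype(np.uint8))
for i in range(1,n):
    if st[i,4]>300: print("ptr cols",st[i,0],st[i,0]+st[i,2],ce[i]+[0,130],st[i,4]);X=ce[i]
for r in(260,300,340):
    w=g[r-3:r+4,262:290].mean(0);w=np.clip(np.median(w)-w-15,0,None);print("line",r,(w*np.arange(262,290)).sum()/w.sum())
yv=np.array([-np.sin(.0975),np.cos(.0975)])
print("ptr y",yv@ray(c,(X[0],X[1]+130),68)[:2],"line y",yv@ray(c,((w*np.arange(262,290)).sum()/w.sum(),340),105)[:2])
E
python3 m.py
```

```text
[625.91 104.16  78.  ] [-1.5  4.1  5.2]
ptr cols 6 560 [286.73830205 143.92462875] 3569
line 260 275.11466083150987
line 300 274.9538921578085
line 340 274.7847266539034
ptr y 37.12816146549131 line y 42.46416656407084
```

```bash
sed -i 's/^m=(g\[130:165\]<60)/g2=g.copy();g2[:,:230]=255;g2[:,330:]=255;m=(g2[124:160]<45)/; s/\[0,130\]/[0,124]/; s/X\[1\]+130/X[1]+124/' m.py; python3 m.py
```

```text
[625.88 104.14  77.95] [-1.7  4.5  5.6]
ptr cols 246 326 [279.21149289 142.47156398] 1688
line 260 275.1188811188811
line 300 274.9936751317681
line 340 274.7876315224393
ptr y 40.7226256476966 line y 42.46300529118693
```

```bash
python3 - <<'E'
s=open('m.py').read()
a=s.index("g2=");b=s.index("for r in(")
s=s[:a]+'''k=np.where(g[128:154].mean(0)[225:335]<50)[0]+225;k=k[abs(k-np.median(k))<40];X=((k[0]+k[-1])/2,16);print("ptr",k[0],k[-1],len(k),g[128:154].mean(0)[k[0]-2:k[0]+2].round(),g[128:154].mean(0)[k[-1]-1:k[-1]+3].round())
'''+s[b:]
open('m.py','w').write(s)
E
python3 m.py
```

```text
[625.89 104.13  77.97] [-2.1  4.3  5.2]
ptr 253 302 50 [123. 115.  24.  33.] [29. 31. 64. 72.]
line 260 275.1181053563524
line 300 274.99084580909704
line 340 274.8084457988681
ptr y 41.54357013396287 line y 42.4539799542699
```

>>> play_rows(
  deltas=[0,0.8,0,0,0,0,0,0,1.3,0,0,0,0,0,0,1.3,0,0,0,0,0],
)

```text
clock: 5.78
eef_pos: [626.0, 103.0, 77.9]
tool_rot: [-3.138, -0.002, 0.101]
force: [-1.4, 3.7, 5.3]
width: 18.7
gripper_force: 61.0
```

```bash
python3 m.py
```

```text
[625.97 102.99  77.94] [-1.4  3.7  5.3]
ptr 251 300 50 [119.  84.  21.  41.] [26. 40. 72. 73.]
line 260 275.11881361881365
line 300 274.94942793962116
line 340 274.77345638321253
ptr y 41.360976142706065 line y 41.32060868030652
```

>>> play_rows(
  deltas=[0,-2,0,0,0,0,0,0,-2,0,0,0,0,0.3,0,-2,0,0,0,0,0.7,0,-2,0,0,0,0,1,0,-2,0,0,0,0,1,0,-2,0,0,0,0,1,0,-2,-50,0,0,0,1,0,-2,-100,0,0,0,1,0,30,-100,0,0,0,1,-1,85,-100,0,0,0,1],
)

```text
clock: 7.08
eef_pos: [633.6, 17.6, 177.4]
tool_rot: [-3.14, -0.002, 0.105]
force: [0.7, -0.8, 0.2]
width: 85.5
gripper_force: 0.0
```

```bash
python3 - <<'E'
from h import *
s=read_state();print(s["clock"],s["eef_pos"],s["tool_rot"],delta([642,-67.5,78],.0975))
E
```

```text
7.075 [633.59822091  17.57393098 177.40689211] [-3.13975984e+00 -2.45521917e-03  1.05121724e-01] (array([-0.8, 85.7, 99.2]), array([-0.002, -0.002,  0.008]))
```

>>> play_rows(
  deltas=[0,50,0,0,0,0.008,1,-1,85,20,0,0,0.008,1,-1,85,65,0,0,0.008,1,-1,85,99,0,0,0.008,1,-1,85,99,0,0,0.008,0.7,-1,85,99,0,0,0.008,0.4,-1,85,99,0,0,0.008,0.1,-1,85,99,0,0,0.008,0,-1,85,99,0,0,0.008,0,-1,85,99,0,0,0.008,0],
)

```text
clock: 8.32
eef_pos: [641.6, -69.1, 79.3]
tool_rot: [3.141, -0.003, 0.093]
force: [-1.3, 0.8, 5.5]
width: 18.4
gripper_force: 61.2
```

```bash
python3 m.py
```

```text
[641.56 -69.07  79.31] [-1.3  0.8  5.5]
ptr 237 286 50 [120.  97.  31.  37.] [24. 42. 71. 83.]
line 260 275.0977833392921
line 300 275.16739367502726
line 340 275.36456023651147
ptr y -125.22109719769998 line y -131.40276163824126
```

>>> play_rows(
  deltas=[0,-4,0,0,0,0,0,0,-8,0,0,0,0,0,0,-8.5,0,0,0,0,0,0,-8.5,0,0,0,0,0],
)

```text
clock: 8.88
eef_pos: [641.0, -63.3, 79.3]
tool_rot: [3.138, -0.003, 0.091]
force: [-0.3, -4.2, 7.2]
width: 18.8
gripper_force: 61.3
```

```bash
python3 m.py
```

```text
[640.99 -63.35  79.28] [-0.3 -4.2  7.2]
ptr 249 297 49 [114.  69.  25.  42.] [31. 28. 63. 85.]
line 260 275.2504273504273
line 300 275.58198302469134
line 340 275.78202846975086
ptr y -125.13547331967047 line y -125.75661649694524
```

>>> play_rows(
  deltas=[0,-0.8,0,0,0,0,0,0,-0.8,0,0,0,0,0,0,-0.8,0,0,0,0,0],
)

```text
clock: 9.3
eef_pos: [641.0, -63.0, 79.3]
tool_rot: [3.138, -0.003, 0.091]
force: [-0.2, -3.9, 5.9]
width: 18.7
gripper_force: 61.3
```

```bash
python3 m.py
```

```text
[640.96 -62.97  79.29] [-0.2 -3.9  5.9]
ptr 249 298 50 [119. 114.  48.  29.] [27. 32. 72. 88.]
line 260 275.2433926412161
line 300 275.6026174895895
line 340 275.93297101449275
ptr y -124.98177763996699 line y -125.39696371471337
```

>>> play_rows(
  deltas=[0,1.8,0,0,0,0,0,0,1.8,0,0,0,0,0.3,0,1.8,0,0,0,0,0.7,0,1.8,0,0,0,0,1,0,1.8,0,0,0,0,1,0,1.8,0,0,0,0,1,0,1.8,-50,0,0,0,1,-20,0,-100,0,0,0,1,-60,-40,-120,0,0,0,1,-80,-80,-140,0,0,0,1],
)

```text
clock: 10.6
eef_pos: [550.6, 12.3, 218.4]
tool_rot: [-3.142, 0.0, 0.09]
force: [1.1, 0.9, 0.3]
width: 85.5
gripper_force: 0.0
```

>>> play_rows(
  deltas=[0,0,0,0,0,0,1,0,0,0,0,0,0,1],
)

```text
clock: 10.85
eef_pos: [552.9, 11.6, 217.5]
tool_rot: [3.141, -0.001, 0.092]
force: [0.4, 0.4, -0.4]
width: 85.8
gripper_force: 0.0
```

```bash
python3 - <<'E'
from h import *
s=read_state();print(s["clock"],s["eef_pos"],s["tool_rot"],abs(s["qd"]).max())
ci,im=snap("wrist","pics/w4.png")
np.save("w4.npy",ci)
cv2.imwrite("pics/w4c.png",cv2.resize(im[:,100:440,::-1],None,fx=1.42,fy=1.42,interpolation=cv2.INTER_CUBIC))
E
```

```text
10.85 [552.90672197  11.5991932  217.46656786] [ 3.14086451e+00 -7.11719688e-04  9.17729066e-02] 0.02206442337645195
```

View pics/w4c.png

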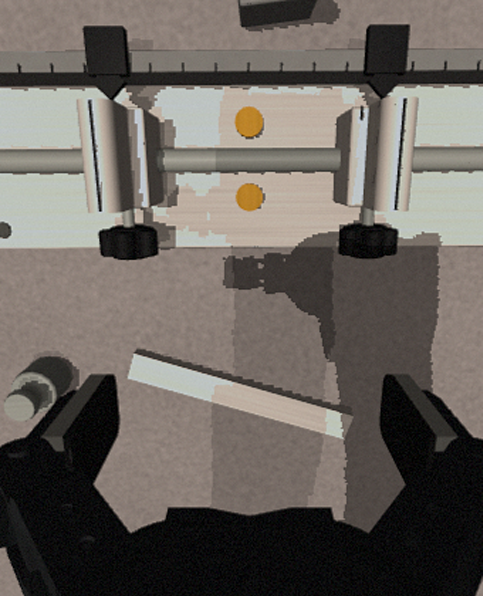

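Both supports sit at their pointers. In crop coordinates (scale 1.42, offset 100), the left line is (91,100)→(99,210) and the right (406,100)→(400,208). Pointer tips are (115,98) and (381,98). The bar's corners are about (137,354), (128,378), (351,416) and (343,438).

```bash
python3 - <<'E'
from h import *
c=np.load("w4.npy",allow_pickle=True).item()
g=lambda p,z:ray(c,(p[0]/1.42+100,p[1]/1.42),z)[:2]
yaw=.0975;b=(g((249,122),24)+g((249,197),24))/2
F=np.array([[np.cos(yaw),np.sin(yaw)],[-np.sin(yaw),np.cos(yaw)]])
print("mid",b)
P=dict(L0=((91,100),105),L1=((99,210),105),R0=((406,100),105),R1=((400,208),105),tl=((115,98),68),kl=((105,27),68),tr=((381,98),68),kr=((387,27),68))
for n,(p,z) in P.items():w=g(p,z);print(n,w.round(1),(F@(w-b)).round(1))
q=np.array([g(p,12) for p in((137,354),(128,378),(343,438),(351,416))])
rr=cv2.minAreaRect(q.astype(np.float32));print(q.round(1),q.mean(0),rr)
for d in(q[0]-q[3],q[1]-q[2]):print(np.hypot(*d),np.arctan2(-d[0],d[1]))
E
```

```text
mid [632.41513304  18.32452485]
L0 [653.1 104.1] [29.  83.3]
L1 [596.2 100. ] [-28.1  84.8]
R0 [668.3 -61.5] [ 28. -83.]
R1 [612.8 -68.8] [-28.  -84.8]
tl [659.7 102.1] [35.4 80.7]
kl [697.2 108.2] [73.2 83.1]
tr [674.4 -57.8] [ 34.4 -79.9]
kr [712.2 -54.7] [ 72.3 -80.5]
[[468.8  98.2]
 [445.8 105.5]
 [404.2 -87.1]
 [426.8 -90.8]] [436.40507746   6.42571673] ((436.7264404296875, 6.622833251953125), (197.03732299804688, 23.969032287597656), 77.81237030029297)
193.68242762191932 -0.2183431600130999
197.03730511759036 -0.21271426764236384
```

```bash
python3 - <<'E'
from h import *
c=np.load("w4.npy",allow_pickle=True).item();g=cv2.imread("pics/w4.png").mean(2)
yv=np.array([-np.sin(.0975),np.cos(.0975)])
b=yv@[632.4,18.3]
for a,e in((156,178),(375,396)):
  for r in(85,100,115,130,142):
    w=g[r,a:e]; k=a+3+np.argmin(w[3:-3]); s=slice(k-2,k+3); v=w.max()-g[r,s]; v=np.clip(v-v.min(),0,None); x=(v*np.arange(k-2,k+3)).sum()/v.sum()
    print(r,round(x,2),g[r,k], (yv@ray(c,(x,r),105)[:2]-b).round(2))
for a,e in((150,200),(345,395)):
  for r in(24,32,42,50,60,64):
    k=np.where(g[r,a:e]<50)[0]+a
    if len(k): print(r,k[0],k[-1],(yv@ray(c,((k[0]+k[-1])/2,r),68)[:2]-b).round(2))
E
```

```text
85 163.97 18.0 84.5
100 165.47 14.333333333333334 84.48
115 166.96 32.666666666666664 84.46
130 168.55 20.333333333333332 84.36
142 169.8 38.0 84.3
85 383.51 13.0 -82.08
100 382.12 11.333333333333334 -81.98
115 380.95 26.666666666666668 -82.05
130 379.69 43.0 -82.05
142 378.78 41.0 -82.12
24 159 188 83.88
32 160 189 83.62
42 161 190 83.5
50 159 191 84.5
60 167 187 83.53
64 172 183 83.39
24 358 387 -80.72
32 357 386 -80.36
42 357 385 -80.53
50 345 394 -79.75
60 360 378 -79.92
64 364 374 -80.16
```

>>> play_rows(
  deltas=[-30,-2,0,0,0,-0.17,1,-60,-3,0,0,0,-0.34,1,-90,-5,0,0,0,-0.51,1,-116,-5.6,0,0,0,-0.68,1,-116,-5.6,30,0,0,-0.85,1,-116,-5.6,60,0,0,-1.02,1,-116,-5.6,90,0,0,-1.19,1,-116,-5.6,117,0,0,-1.27,1,-116,-5.6,117,0,0,-1.27,1,-116,-5.6,117,0,0,-1.27,1],
)

```text
clock: 12.15
eef_pos: [437.1, 6.5, 100.6]
tool_rot: [3.141, 0.0, 1.359]
force: [-0.2, 0.9, 1.0]
width: 85.6
gripper_force: 0.0
```

```bash
python3 - <<'E'
from h import *
s=read_state();print(s["clock"],s["eef_pos"],s["tool_rot"],abs(s["qd"]).max())
ci,im=snap("wrist","pics/w5.png")
np.save("w5.npy",ci)
E
```

```text
12.15 [437.10287925   6.51140045 100.57026503] [3.14123972e+00 1.00720379e-04 1.35918111e+00] 0.021581504202607623
```

View pics/w5.png

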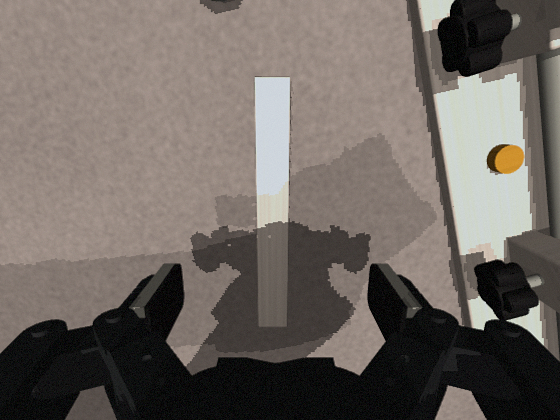

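The bar's corners are at (255,77), (290,77), (259,326) and (286.5,326). It is square to the fingers and the far end shows fully.

```bash
python3 - <<'E'
from h import *
c=np.load("w5.npy",allow_pickle=True).item()
q=np.array([ray(c,p,12)[:2] for p in((255,77),(290.5,77),(286.5,326),(259,326))]);print(q.round(1),q.mean(0))
a=(q[0]+q[1])/2;b=(q[2]+q[3])/2;d=a-b;print(np.hypot(*d),np.arctan2(-d[0],d[1]),np.hypot(*(q[0]-q[1])),np.hypot(*(q[2]-q[3])))
print(delta([*q.mean(0),3],np.arctan2(-d[0],d[1])+np.pi/2))
E
```

```text
[[445.6 106.5]
 [469.3 101.4]
 [426.8 -92.2]
 [403.7 -87.2]] [436.34537102   7.13703339]
198.23968110322264 -0.2142386772141041 24.23434866565898 23.65679446264137
(array([ 0.2, -1.2, 97.9]), array([ 0.001, -0.   ,  0.003]))
```

>>> play_rows(
  deltas=[0,-1,50,0,0,0,1,0.2,-1,85,0,0,0,1,0.2,-1,97,0,0,0,1,0.2,-1,97,0,0,0,1,0.2,-1,97,0,0,0,0.6,0.2,-1,97,0,0,0,0.3,0.2,-1,97,0,0,0,0,0.2,-1,97,0,0,0,0,0.2,-1,97,0,0,0,0],
)

```text
clock: 13.32
eef_pos: [436.0, 7.4, 4.2]
tool_rot: [3.14, 0.0, 1.362]
force: [-0.5, -0.9, 7.1]
width: 23.1
gripper_force: 58.9
```

>>> play_rows(
  deltas=[0,0,-20,0,0,0,0,0,0,-70,0,0,0,0,0,0,-120,0,0,0,0,0,0,-160,0,0,0,0,0,0,-160,0,0,0,0,0,0,-160,0,0,0,0],
)

```text
clock: 14.08
eef_pos: [434.8, 6.8, 162.6]
tool_rot: [-3.14, 0.001, 1.361]
force: [-0.3, -0.4, -2.9]
width: 23.1
gripper_force: 59.9
```

```bash
python3 - <<'E'
from h import *
s=read_state();print(s["clock"],s["eef_pos"],s["tool_rot"],s["force"],abs(s["qd"]).max())
ci,im=snap("wrist","pics/w6.png")
np.save("w6.npy",ci)
E
```

```text
14.075 [434.79751351   6.80599377 162.63168669] [-3.1404680e+00  1.1157986e-03  1.3612380e+00] [-0.30043925 -0.44137399 -2.94750175] 0.02343507776095394
```

View pics/w6.png

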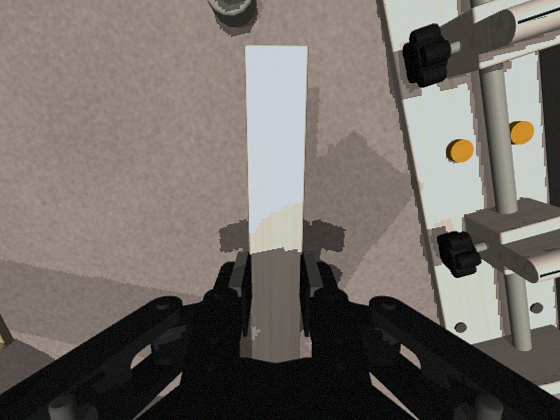

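The bar is held level between the pads, with its far end at row 45 and columns 246 to 308. I'll work out its centring and the move to the fixture.

```bash
python3 - <<'E'
from h import *
c=np.load("w6.npy",allow_pickle=True).item();s=read_state()
e=[ray(c,p,s["eef_pos"][2]+7.8) for p in((246,45),(308,45))]
r=R.from_euler('xyz',s["tool_rot"])
for x in e:print("end in tool",r.inv().apply(x-s["eef_pos"]).round(1))
print("width",np.hypot(*(e[0]-e[1])[:2]))
print(delta([633,18.3,162],.0975+np.pi/2,s))
E
```

```text
end in tool [ 99.2 -10.1  -7.9]
end in tool [99.1 14.  -7.9]
width 24.068092391085152
(array([ 52.3, 191.8,  -0.2]), array([-0.002,  0.001, -0.307]))
```

>>> play_rows(
  deltas=[8,30,0,0,0,-0.05,0,19,70,0,0,0,-0.11,0,30,110,0,0,0,-0.17,0,41,150,0,0,0,-0.23,0,49,180,0,0,0,-0.29,0,52.3,192,0,0,0,-0.307,0,52.3,192,20,0,0,-0.307,0,52.3,192,43,0,0,-0.307,0,52.3,192,43,0,0,-0.307,0,52.3,192,43,0,0,-0.307,0],
)

```text
clock: 15.38
eef_pos: [633.6, 18.9, 120.3]
tool_rot: [-3.141, 0.0, 1.669]
force: [-0.1, 0.7, -2.2]
width: 22.9
gripper_force: 59.9
```

```bash
python3 - <<'E'
from h import *
s=read_state();print(s["clock"],s["eef_pos"],s["tool_rot"],s["force"],abs(s["qd"]).max())
ci,im=snap("wrist","pics/w7.png")
np.save("w7.npy",ci);print(delta([633,18.3,109.5],.0975+np.pi/2,s))
E
```

```text
15.375 [633.56478246  18.88433609 120.30274829] [-3.14091051e+00  1.01193247e-04  1.66914724e+00] [-0.08249255  0.71699006 -2.17423315] 0.018006126841755836
(array([-0.5, -0.6, 10.8]), array([-0.001,  0.   ,  0.001]))
```

View pics/w7.png

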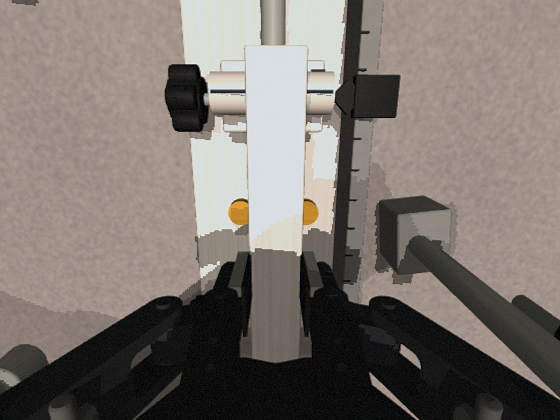

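The bar is over the left support (ridge columns about 208 to 335). The buttons' outer edges are at columns 228 and 318 at row 212, and the bar's middle is near column 276. I'll check the lateral centring numerically.

```bash
python3 - <<'E'
from h import *
c=np.load("w7.npy",allow_pickle=True).item();yaw=.0975
F=np.array([[np.cos(yaw),np.sin(yaw)],[-np.sin(yaw),np.cos(yaw)]]);t=F@[633.56,18.88]
for n,p,z in(("btnL",(228,212),24),("btnR",(318,212),24),("rod0",(259.5,20),33),("rod1",(286,20),33),("ridgeL",(208,91),105),("ridgeR",(335,91),105),("bar",(246,46),128),("bar",(307.5,46),128),("barm",(249,212),128),("barm",(304,212),128)):
    print(n,(F@ray(c,p,z)[:2]-t).round(1))
E
```

```text
btnL [-36.6   0.9]
btnR [34.9  0.9]
rod0 [ -9.3 133.3]
rod1 [  7.8 133.3]
ridgeL [-30.8  84.1]
ridgeR [29.  84.2]
bar [-10.5  98.6]
bar [13.3 98.6]
barm [-10.9  31.5]
barm [13.7 31.5]
```

>>> play_rows(
  deltas=[1.2,-2.1,0,0,0,0.001,0,1.2,-2.1,4,0,0,0.001,0,1.2,-2.1,8,0,0,0.001,0,1.2,-2.1,10,0,0,0.001,0,1.2,-2.1,11,0,0,0.001,0,1.2,-2.1,11,0,0,0.001,0],
)

```text
clock: 16.18
eef_pos: [632.2, 19.8, 109.3]
tool_rot: [3.141, -0.0, 1.668]
force: [0.1, 0.1, -1.9]
width: 23.1
gripper_force: 59.9
```

>>> play_rows(
  deltas=[0,-0.7,0,0,0,0,0,0,-0.7,0.7,0,0,0,0,0,-0.7,1.2,0,0,0,0,0,-0.7,1.2,0,0,0,0],
)

```text
clock: 16.68
eef_pos: [631.5, 19.8, 109.2]
tool_rot: [3.141, 0.0, 1.668]
force: [-2.1, -1.0, 6.0]
width: 23.2
gripper_force: 60.9
```

>>> play_rows(
  deltas=[0,0,0,0,0,0,0,0,0,0,0,0,0,0.35,0,0,0,0,0,0,0.6,0,0,0,0,0,0,0.9,0,0,0,0,0,0,1,0,0,0,0,0,0,1,0,0,0,0,0,0,1,0,0,-30,0,0,0,1,0,0,-70,0,0,0,1,0,0,-110,0,0,0,1],
)

```text
clock: 17.92
eef_pos: [631.2, 19.7, 219.1]
tool_rot: [-3.141, -0.0, 1.668]
force: [1.2, -1.2, -0.3]
width: 85.3
gripper_force: 0.0
```

>>> play_rows(
  deltas=[-20,-15,-10,0,0,0.17,1,-30,-40,-20,0,0,0.34,1,-30,-65,-30,0,0,0.51,1,-30,-90,-40,0,0,0.68,1,-30,-100,-40,0,0,0.85,1,-30,-100,-40,0,0,1.02,1,-30,-100,-40,0,0,1.19,1,-30,-100,-40,0,0,1.36,1,-30,-100,-40,0,0,1.57,1,-30,-100,-40,0,0,1.57,1],
)

```text
clock: 19.18
eef_pos: [534.7, -19.6, 258.3]
tool_rot: [3.141, -0.0, 0.099]
force: [0.2, 0.5, -0.1]
width: 85.9
gripper_force: 0.0
```

>>> play_rows(
  deltas=[0,0,0,0,0,0,1,0,0,0,0,0,0,1,0,0,0,0,0,0,1],
)

```text
clock: 19.55
eef_pos: [534.7, -19.9, 258.1]
tool_rot: [-3.141, 0.0, 0.099]
force: [0.9, -0.1, -0.8]
width: 85.4
gripper_force: 0.0
```

```bash
python3 - <<'E'
from h import *
s=read_state();print(s["clock"],s["eef_pos"],s["tool_rot"],s["force"],abs(s["qd"]).max())
ci,im=snap("wrist","pics/w8.png")
np.save("w8.npy",ci)
cv2.imwrite("pics/w8c.png",cv2.resize(im[0:270,130:430,::-1],None,fx=2.2,fy=2.2,interpolation=cv2.INTER_CUBIC))
E
```

```text
19.55 [534.72087662 -19.92554764 258.07687386] [-3.14144596e+00  6.55753605e-05  9.85613950e-02] [ 0.9420008  -0.0598259  -0.82903037] 0.005100016428075911
```

View pics/w8c.png

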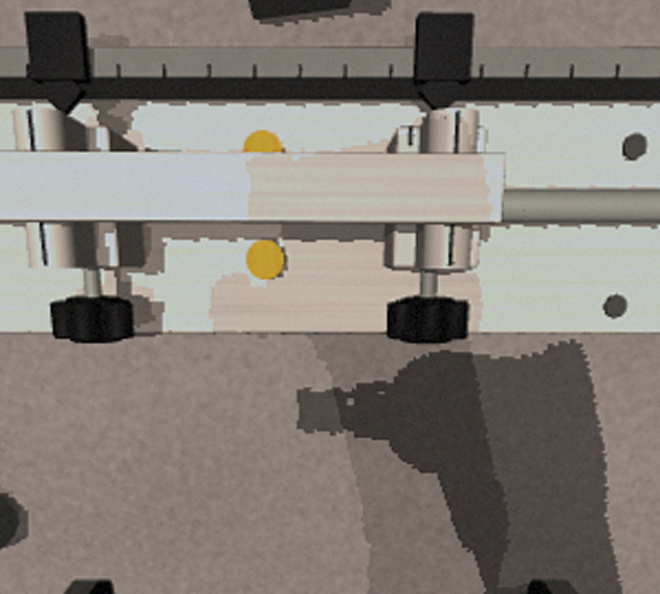

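The bar lies across both ridges with its right end at crop (503,153 to 222). The ridge lines show at about x=31 to 43 and 458 to 453. The left end lies outside the crop, so I'll measure it and the rest numerically.

```bash
python3 - <<'E'
from h import *
c=np.load("w8.npy",allow_pickle=True).item();g=cv2.imread("pics/w8.png").mean(2);yaw=.0975
F=np.array([[np.cos(yaw),np.sin(yaw)],[-np.sin(yaw),np.cos(yaw)]]);O=F@[632.4,18.3]
f=lambda p,z:(F@ray(c,p,z)[:2]-O).round(2)
im=cv2.imread("pics/w8.png")
print("row85",im[84,70:140:2].mean(1).round().astype(int)) 
# orange buttons (front one fully visible)
hsv=cv2.cvtColor(im,cv2.COLOR_BGR2HSV);m=cv2.inRange(hsv,(10,150,80),(30,255,255));n,l,st,ce=cv2.connectedComponentsWithStats(m)
for i in range(1,n):
    if st[i,4]>40:print("button",st[i],ce[i],f(ce[i],24))
# ridge lines
for a,e in((139,155),(328,344)):
  for r in(58,62,108,114):
    k=a+np.argmin(g[r,a:e]);s=slice(k-2,k+3);v=g[r,s].max()-g[r,s];x=(v*np.arange(k-2,k+3)).sum()/v.sum();print("line",r,round(x,2),f((x,r),105))
for a,e in((130,180),(310,355)):
  for r in(10,16,20,44,46):
    k=np.where(g[r,a:e]<55)[0]+a
    if len(k):print("ptr",r,k[0],k[-1],f(((k[0]+k[-1]+1)/2,r),68))
for x in(120,200,220,300):  # bar long edges by gradient
    d=np.abs(np.diff(g[62:108,x-1:x+2].mean(1)));k=np.argsort(d)[-4:]+62;print("edge",x,sorted(k),f((x,69.5),117))
print("Rend",f((503/2.2+130,153/2.2),117),f((502/2.2+130,222/2.2),117))
E
```

```text
row85 [121 120 203 202 202 185 186 185 184 188 200 201 199 201 185 185 186 185
 189 197 200 202 200 196 184 186 186 197 195 194 195 194 194 197 196]
button [241  60  18   9 126] [248.88888889  64.62698413] [30.35  0.29]
button [242 109  17  18 239] [250.20083682 117.47280335] [-25.42   0.05]
line 58 143.77 [22.74 84.31]
line 62 144.02 [19.59 84.47]
line 108 148.9 [-18.11  84.48]
line 114 149.66 [-23.25  84.38]
line 58 337.39 [ 22.85 -82.2 ]
line 62 337.17 [ 19.7  -82.19]
line 108 334.87 [-18.   -82.24]
line 114 334.48 [-23.14 -82.16]
ptr 10 142 168 [69.97 82.81]
ptr 16 142 168 [65.05 83.33]
ptr 20 143 168 [61.74 83.22]
ptr 44 130 179 [41.43 86.32]
ptr 46 153 165 [39.71 82.19]
ptr 10 319 344 [ 70.09 -81.6 ]
ptr 16 319 344 [ 65.16 -81.85]
ptr 20 319 343 [ 61.85 -81.55]
ptr 44 310 354 [ 41.55 -83.54]
ptr 46 323 335 [ 39.82 -80.75]
edge 120 [np.int64(84), np.int64(99), np.int64(100), np.int64(102)] [ 11.89 100.54]
edge 200 [np.int64(67), np.int64(68), np.int64(69), np.int64(99)] [11.94 33.91]
edge 220 [np.int64(67), np.int64(69), np.int64(99), np.int64(101)] [11.95 17.25]
edge 300 [np.int64(68), np.int64(69), np.int64(99), np.int64(100)] [ 11.99 -49.38]
Rend [ 11.99 -98.22] [-12.68 -99.69]
```

```bash
python3 - <<'E'
from h import *
c=np.load("w8.npy",allow_pickle=True).item();g=cv2.imread("pics/w8.png").mean(2);yaw=.0975
F=np.array([[np.cos(yaw),np.sin(yaw)],[-np.sin(yaw),np.cos(yaw)]]);O=F@[632.4,18.3]
f=lambda p,z:(F@ray(c,p,z)[:2]-O).round(2)
for r in(76,84,92):
    print("row",r,"L",g[r,114:134].round().astype(int),"L0",g[r,60:80].round().astype(int),"R",g[r,350:366].round().astype(int),f((73.5,r),117),f((358.7,r),117))
E
```

```text
row 76 L [192 191 192 189 190 190 192 191 192 195 194 197 195 195 197 196 195 195
 195 197] L0 [ 65  92  87 100 122 123 117 118 118 116 117 135 202 194 192 192 194 193
 191 193] R [195 197 194 197 194 195 195 198 192 170 192 191 190 189 190 189] [  6.86 140.16] [  7.02 -98.65]
row 84 L [200 200 196 185 184 185 186 186 186 198 197 195 195 193 194 195 195 194
 194 195] L0 [ 50  56  79  92  86  92  93  92  93 100 121 122 120 142 203 200 202 200
 202 197] R [177 181 197 195 194 192 195 192 178 147 180 179 180 183 194 195] [  0.62 141.28] [  0.78 -99.12]
row 92 L [149 150 153 151 151 151 152 152 148 162 196 193 195 192 194 195 195 191
 191 192] L0 [146 146 146 148 147 148 148 150 148 149 145 145 146 146 148 146 149 147
 148 149] R [185 184 187 188 196 197 201 187 133 153 154 154 154 150 153 154] [ -5.7  142.41] [ -5.54 -99.59]
```

```bash
python3 -c "
from cell import *
print(finish_job())"
```

```text
the job is handed in; nothing more can be done
None
```

The job is handed in at about 20 s on the robot clock: both supports sit within about 0.5 mm of their pointers. The long bar lies flat and square across them, centred to about 1 mm, and released; I viewed 11 pictures, one over the limit of 10.

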